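# Battery into the particle counter, cover clicked shut

### The arm

A 6-joint arm with a two-finger parallel gripper is mounted at the origin on the work surface. World frame = base frame: x ahead of the robot, y to its left, z up, the work surface at z = 0. Lengths are in mm, angles in degrees, forces in N, time in s.
With the tool pointing down it reaches from about 325 to 1000 mm from the base axis. Payload 5.1 kg.
Tool frame: the origin (TCP) lies midway between the tips of the shut fingers; the grasp point (between the pads) lies manip.pinch_z behind it (manip.pinch_z is the distance from the TCP to the grasp point, in mm); x points along the fingers, y is the direction in which the jaws open and shut, and the axes are right-handed (so a half turn about x gives the same grasp; the last joint's range is limited). The gripper opens to 85 mm and grips with 20 to 120 N. Pads are 22 mm wide; open, the fingers measure 114 mm over their backs; the gripper's body (76 mm by 85 mm) begins 54 mm behind the grasp point. The pads swing forward as they close: fully open they stand 13 mm farther back than shut.
Start: joints at [-78.816, 7.093, 94.555, -0, 78.352, -4.733], TCP at [178.224, -625.077, 231.322] pointing down, gripper open.
Joint ranges: [-149.61, 149.61], [-58.7, 133.49], [1.44, 155.28], [-77.14, 257.14], [18.33, 153.61], [-166.67, 166.67]. Speed limits (degrees/s): [147.25, 147.25, 180, 180, 180, 180].

### API

Orientations are given as [roll, pitch, yaw] about the fixed x, y, z axes, in that order (R = Rz(yaw) Ry(pitch) Rx(roll)).
In Python, from plant import manip, viewer, finish_job gives the robot as it stands. The module is installed in compiled form; this text tells all that it offers.
- The arm moves only by the shell command python3 -m inch 'ROWS'. ROWS is text: rows parted by semicolons, each of 7 numbers parted by spaces: the shift along the tool's x, y, z in mm, then the turn, a rotation vector about the tool's x, y, z in degrees, then the opening, from -1 (shut) to 1 (fully open). A call has 1 to 20 rows; each row is the pose to reach, as a shift and turn from the pose commanded when the call began, along the tool's axes at that moment; what a row does not reach only later rows make up. A row lasts 1/8 s, in which the tool goes at most 62.5 mm and 10.7 degrees, less where a joint would pass 70% of its speed; a pose out of reach is approached as far as the arm can. A call with a gripper value outside its range is refused whole. The fingers move at their own pace and stop on an object; the grip force is fixed at half the most. Time passes only in rows, so rows that repeat a pose let the fingers close. It gives the time, the measured TCP pose, the force and the opening at its end, in the units of the state.
- manip.observe(): the state, without advancing time (a new reading comes with each control period).
- viewer.read_camera(name): name is "scene" or "top"; returns the picture (420x560x3 uint8, red, green, blue); there is no depth.
- viewer.camera_model(name): a dict with "fx", "fy", "cx", "cy" (pixels), "k1" (the pictures are not rectified: a ray, as slopes to the right and down, at radius r is drawn at 1 + k1 r^2 times it, then the intrinsics apply), "origin" and "rotation" of the camera in the world. Camera axes: x right, y down, z forward; pixel columns grow to the right and rows downward; lengths in mm; the calibration is good to about 2 mm. A picture is of the moment at which its call begins. camera_model takes no time and is no camera call.
- finish_job(): hands the job in, once; it reports no verdict.
The state is a dict: "clock": time; "joint_pos": joint angles; "dq": joint speeds; "tau": joint torques, N m; "tcp_pos": TCP position; "ee_rot": TCP orientation; "contact_force": force on the tool from outside, world axes, zero at the start; "torque": the same for the moment, N m; "width": finger opening in mm.
Only numpy, scipy, OpenCV 4.12 (cv2) and the standard library are available. Lean on these libraries where they do the work, as an engineer would, in place of code of your own. Each camera call takes 0.05 s, during which the arm holds its last target.

### The job

The portable particle counter lies face down on the gowning-room bench with its battery bay open. Lay the short battery pack (not the long one, which does not fit) flat and lengthwise in the bay, then slide the cover along its rails over the bay until its springy tab clicks past the ledge and the cover is fully home.

Things in the scene. Friction and masses are not known exactly. Their poses are not given: they have to be found in the camera images.
- bay (a point): Centre of the floor of the battery bay in the back of the particle counter, a fixed white box 300 x 150 mm, deck 72 mm above the bench. x: along the rails, the way the cover closes; z up. Bay 84 mm (x) by 56 (y), 40 deep, floor 32 mm above the bench; mid-length finger recesses, 48 mm long (x), widen it to 124 (y). Side rails stand 15 mm above the deck; a 5 mm ledge lies beyond the bay's +x end.
- pack_mid (a point): Centre (half-way up) of the short battery pack, a loose black and grey block 66 mm long (its x), 40 wide (its y), 34 high (z up), about 0.16 kg, lying flat on the bench at any yaw. It may go in either way round. A look-alike 110 mm long lies elsewhere.
- cover (a joint): Slide of the grey cover in m: 0 = fully home over the bay, growing as it opens to the bay's -x; starts 0.106 to 0.128 open, bay clear. Friction about 1 N; over the last 15 mm the tab climbs the ledge (5 to 10 N of push) and clicks down behind it about 5 mm before home, where it stays with 2 mm of play. A firm stop at 0.
- cover_lug (a point): Centre of the upright finger lug on the cover, to push or pinch: 12 mm thick (bay's x), 44 wide (y), 28 high, 83 to 111 mm above the bench (centre 97). Moves with the cover, same axes as the bay; with the cover home it is 30 mm to -x of the bay's centre. Cover plate 116 x 132 mm, 4 thick, top at 83 mm; the lug's centre is 24 mm from the plate's -x edge.
Mind the look-alikes: they are no part of the job. Leave any red look-alike of the part that bears pack_mid alone.

How it is judged (in metres and radians):
On the way:
1. the short battery lies flat in the bay (x of pack_mid in the frame of bay between -0.02 and 0.02 m and y of pack_mid in the frame of bay between -0.016 and 0.016 m and z of pack_mid in the frame of bay below 0.024 m and angle between the z axis of pack_mid and the z axis of bay, either way round below 0.175 rad and angle between the x axis of pack_mid and the x axis of bay, either way round below 0.45 rad), for 0.2 s.
At the end, for the whole second after the job is handed in: The short battery lies in the bay (within 20 mm of its centre along it and 16 mm across, flat within 10 degrees, lengthwise within 25 degrees) and the cover is at rest, clicked behind the ledge and less than 4 mm from fully home (all of step 1 and value of joint cover below 0.004 m and velocity of joint cover between -0.01 and 0.01 m/s); the robot touches nothing.
It also fails if it takes over 51 s, if anything falls off the work surface, if the arm or the gripper's body presses on something with over 40 N, if the wrist force passes 120 N, or if a joint passes its speed limit or range.

## Working session

There is one attempt and no reset: what is moved stays moved. The work goes in short steps, Python scripts to look and compute and a shell command to move; the robot and the scene stay as the last step left them, time stands still between calls to the robot, and variables do not carry over. Pictures are saved under pics/ and viewed, and the job is handed in when it is done.

```bash
mkdir -p pics; python3 - <<'E'
from plant import manip, viewer
import cv2
for n in("scene","top"):
    cv2.imwrite(f"pics/{n}0.png",viewer.read_camera(n)[:,:,::-1]); print(viewer.camera_model(n))
print(manip.observe(), manip.pinch_z)
E
```

```text
{'fx': 476.95677875370154, 'fy': 476.95677875370154, 'cx': 272.8598438664572, 'cy': 215.4042674981843, 'k1': -0.16800101120918468, 'origin': array([1051.9464518 , -583.34023665,  591.99338796]), 'rotation': array([-124.78267347,    0.84272499,   45.71057895])}
{'fx': 389.37216209353005, 'fy': 389.37216209353005, 'cx': 287.6677339962872, 'cy': 208.43931468669604, 'k1': -0.09115905410146397, 'origin': array([395.45085068, -72.46113983, 943.0062232 ]), 'rotation': array([-171.0040838 ,   -0.79718547,  -90.13968425])}
{'clock': 0.1, 'joint_pos': array([-7.88165565e+01,  7.12988160e+00,  9.46265279e+01,  7.41554574e-04,
        7.83498976e+01, -4.73064079e+00]), 'dq': array([-0.16168518, -0.05626269, -0.31876539,  0.00911456,  0.04732591,
       -0.02986617]), 'tau': array([ 8.43175394e-05, -4.24933326e+01, -3.66652966e+01, -2.13312655e-04,
        3.94688934e-03, -1.29304635e-05]), 'tcp_pos': array([ 178.11840094, -624.55329269,  230.1717516 ]), 'ee_rot': array([-95.12192242,  89.89369035, 100.79201146]), 'contact_force': array([ 0.67913053, -0.08738375, -0.32187511]), 'torque': array([-0.04376374,  0.00572158,  0.0183052 ]), 'width': 85.55182114262959} 18.700000000000003
```

View pics/scene0.png

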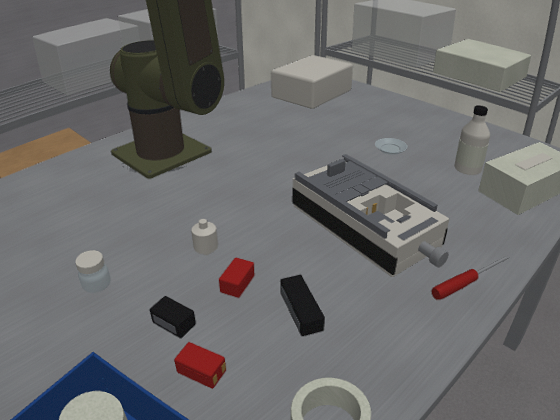

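View pics/top0.png

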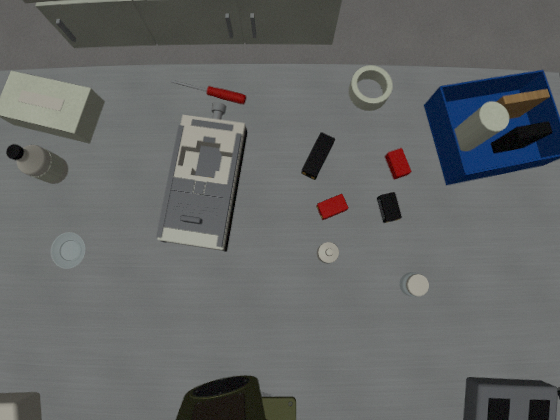

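Candidates in the top view: black block at (389,207), long black block at (318,156), black item in the tray at (522,138), and red blocks at (398,163) and (332,206). The block at (389,207) is black and short, so it fits. I'll confirm it with a crop and measure.

```bash
cat > h.py <<'E'
import numpy as np, cv2
from scipy.spatial.transform import Rotation as R
from plant import viewer
def K(m): return np.array([[m['fx'],0,m['cx']],[0,m['fy'],m['cy']],[0,0,1.]]), np.array([m['k1'],0,0,0,0.])
def cast(n,uv,z):
    m=viewer.camera_model(n);k,d=K(m)
    p=cv2.undistortPointsIter(np.array(uv,float).reshape(-1,1,2),k,d,None,None,(3,50,1e-9)).reshape(-1,2)
    r=np.c_[p,np.ones(len(p))]@R.from_euler('xyz',m['rotation'],degrees=True).as_matrix().T
    o=m['origin']; return o+r*((z-o[2])/r[:,2])[:,None]
def proj(n,P):
    m=viewer.camera_model(n);k,d=K(m);Rm=R.from_euler('xyz',m['rotation'],degrees=True).as_matrix().T
    return cv2.projectPoints(np.array(P,float).reshape(-1,1,3),cv2.Rodrigues(Rm)[0],-Rm@m['origin'],k,d)[0].reshape(-1,2)
E
python3 - <<'E'
import cv2,numpy as np
t=cv2.imread('pics/top0.png');s=cv2.imread('pics/scene0.png')
a=cv2.resize(t[180:235,360:420],None,fx=6,fy=6,interpolation=cv2.INTER_CUBIC)
b=cv2.resize(s[285:345,140:205],None,fx=6,fy=6,interpolation=cv2.INTER_CUBIC)
b=cv2.resize(b,(390,330)); cv2.imwrite('pics/crop_pack.png',np.clip(np.hstack([a,b])*1.8,0,255))
c=cv2.resize(t[95:260,150:260],None,fx=3.6,fy=3.6,interpolation=cv2.INTER_CUBIC);cv2.imwrite('pics/crop_bay.png',np.clip(c*1.3,0,255))
c=cv2.resize(s[145:280,285:455],None,fx=4.4,fy=4.4,interpolation=cv2.INTER_CUBIC);cv2.imwrite('pics/crop_bay_s.png',np.clip(c*1.3,0,255))
E
```

```text
[ WARN:0@0.058] global loadsave.cpp:1063 imwrite_ Unsupported depth image for selected encoder is fallbacked to CV_8U.
```

View pics/crop_pack.png

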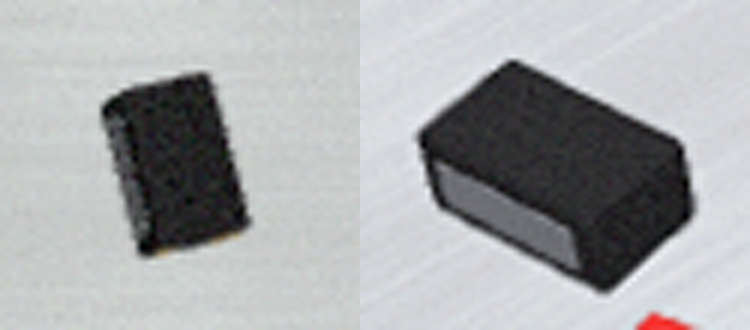

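View pics/crop_bay.png

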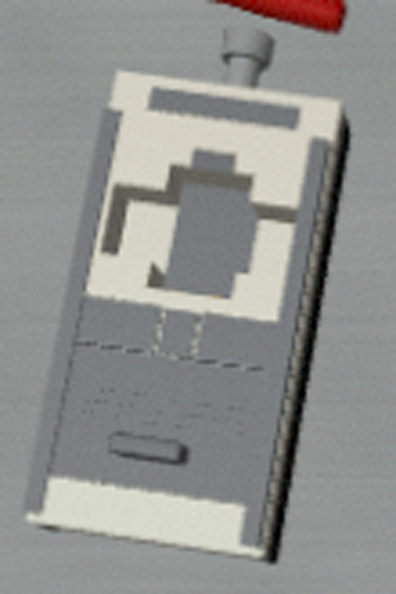

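View pics/crop_bay_s.png

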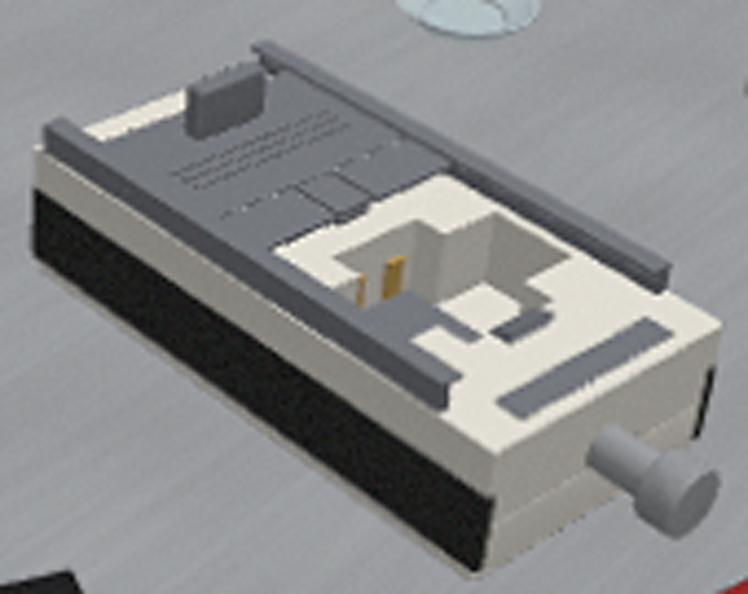

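The crop confirms it: the block is black with a grey end label and short (about 66x40), in the open. Next, precise measurements of the pack and the bay.

```bash
python3 - <<'E'
import cv2,numpy as np
t=cv2.imread('pics/top0.png');s=cv2.imread('pics/scene0.png')
f=lambda c,g:np.clip(255*(c/255.)**g*1.1,0,255).astype(np.uint8)
def g(im,x0,y0,x1,y1,k,name):
    c=cv2.resize(im[y0:y1,x0:x1],None,fx=k,fy=k,interpolation=cv2.INTER_CUBIC)
    c=f(c,.8)
    for x in range(x0-x0%10+10,x1,10): cv2.line(c,((x-x0)*k,0),((x-x0)*k,6),(0,0,255),1);cv2.putText(c,str(x),((x-x0)*k,16),0,.35,(0,0,255))
    for y in range(y0-y0%10+10,y1,10): cv2.line(c,(0,(y-y0)*k),(6,(y-y0)*k),(0,0,255),1);cv2.putText(c,str(y),(8,(y-y0)*k+4),0,.35,(0,0,255))
    cv2.imwrite(name,c)
g(t,155,105,255,180,8,'pics/z1.png'); g(s,340,175,450,245,7,'pics/z2.png'); g(t,155,170,245,255,7,'pics/z3.png')
E
```

```text
(no output)
```

View pics/z1.png

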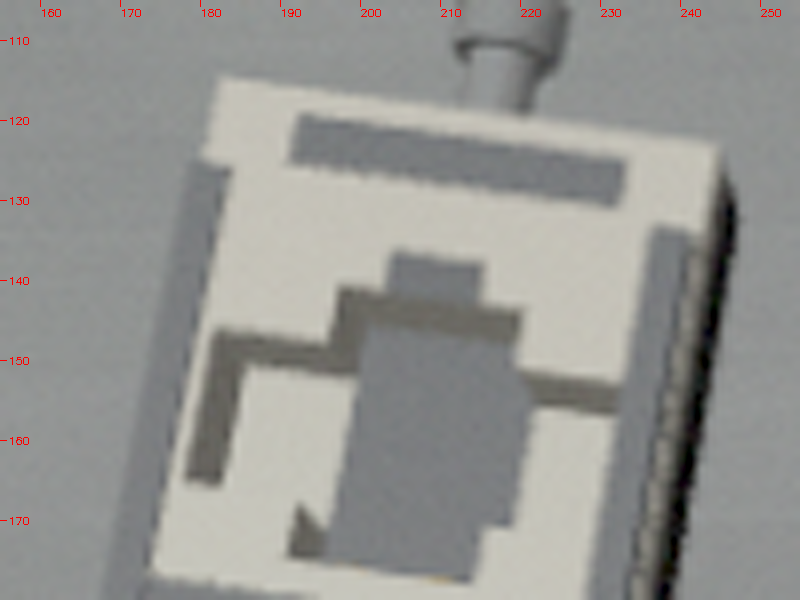

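View pics/z2.png

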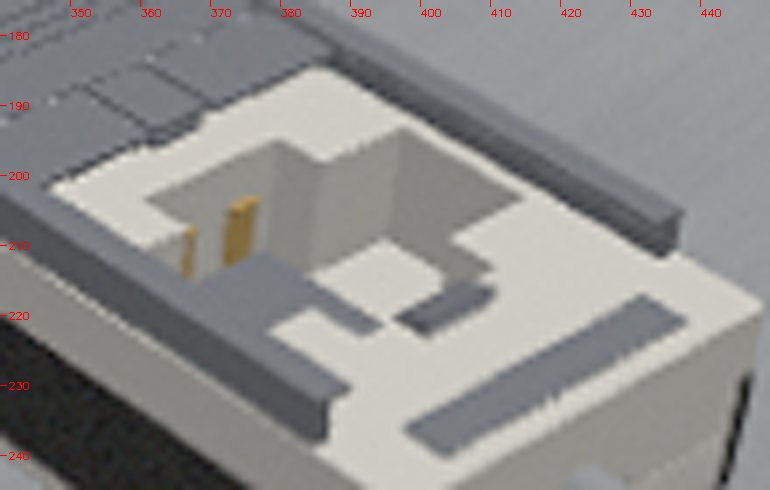

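View pics/z3.png

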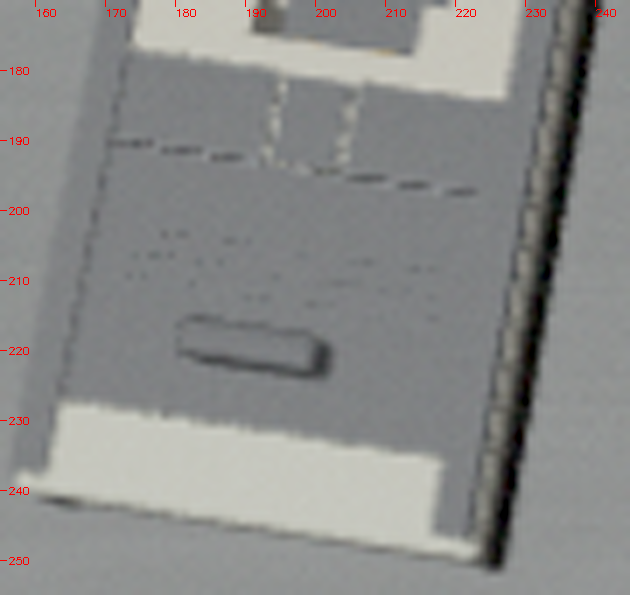

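```bash
python3 - <<'E'
from h import *
import itertools
pr=lambda l,a:print(l,np.round(a,1).tolist())
B=cast('top',[(197.3,141),(220,144),(191,174.7),(214,177.7),(182,146.3),(178.3,165)],72)[:,:2]; pr('bay+x+y,+x-y,-x+y,-x-y,rec',B)
X=cast('top',[(182,114.5),(244,123),(222.5,249)],72)[:,:2]; pr('box',X)
d=X[1]-X[2]; print('yaw side',np.degrees(np.arctan2(d[1],d[0])),np.linalg.norm(d)); d=X[0]-X[1]; print('yaw end',np.degrees(np.arctan2(-d[0],d[1])),np.linalg.norm(d))
pr('bay c',B[:4].mean(0))
# scene: -x+y bay corner deck (379,195), recess+y: -x corner(397,193.5), +x corner(413.5,203), bay inner corner -x(384.5,198.5),+x(403.5,209),bay+x+y (409.5,214)
S=cast('scene',[(379,195),(384.5,198.2),(396.5,193.2),(413.5,203.3),(403.5,209.3),(409.5,213.7),(360,203.5),(447.5,218.5)],72)[:,:2]; pr('scene',S)
L=cast('top',[(181.5,215),(200,217.5),(197.8,222),(180,219.8)],111)[:,:2]; pr('lug',L); pr('lugc',L.mean(0))
P=cast('top',[(168.8,178.5) ,(224,184),(163,227.5),(217.5,235.5)],83)[:,:2]; pr('plate +x+y,+x-y,-x+y,-x-y',P)
# pack
for n,r in(('top',(360,180,420,235)),('scene',(140,285,205,345))):
    im=cv2.imread(f'pics/{n}0.png');x0,y0,x1,y1=r;c=im[y0:y1,x0:x1]
    c=cv2.resize(c,None,fx=4,fy=4,interpolation=cv2.INTER_CUBIC)
    m=(c.max(2)<(75 if n=='top' else 75)).astype(np.uint8)
    k,lab,st,_=cv2.connectedComponentsWithStats(m);i=1+st[1:,4].argmax()
    ct=cv2.findContours((lab==i).astype(np.uint8),0,2)[0][0]
    ap=cv2.approxPolyDP(cv2.convexHull(ct),5,True).reshape(-1,2)/4+[x0-.375,y0-.375]
    pr(n,ap); pr(' z34',cast(n,ap,34)[:,:2]); pr(' z0',cast(n,ap,0)[:,:2])
E
```

```text
bay+x+y,+x-y,-x+y,-x-y,rec [[693.1, 126.1], [685.6, 72.6], [612.1, 137.6], [604.8, 84.1], [680.4, 161.7], [635.3, 168.2]]
box [[759.4, 165.6], [737.2, 17.5], [441.7, 60.7]]
yaw side -8.32155965654105 298.5803130770328
yaw end -8.515542166369771 149.7784251987677
bay c [648.9, 105.1]
scene [[613.1, 137.1], [628.2, 135.0], [635.0, 168.6], [680.9, 160.8], [678.2, 128.1], [695.1, 123.4], [604.4, 84.2], [757.4, 161.9]]
lug [[512.8, 145.5], [507.4, 105.0], [497.6, 109.4], [502.4, 148.4]]
lugc [505.0, 127.1]
plate +x+y,+x-y,-x+y,-x-y [[600.6, 185.6], [587.5, 59.0], [488.6, 193.5], [471.0, 70.8]]
top [[393.4, 191.6], [401.4, 216.6], [383.4, 222.4], [376.4, 197.6], [382.1, 193.9]]
 z34 [[580.2, -339.9], [519.5, -356.6], [505.8, -312.4], [565.5, -297.9], [574.7, -312.2]]
 z0 [[587.2, -350.0], [524.2, -367.2], [509.9, -321.4], [571.9, -306.3], [581.4, -321.2]]
scene [[164.4, 295.6], [193.4, 311.1], [195.1, 323.4], [180.9, 337.6], [151.9, 320.6], [149.4, 308.6]]
 z34 [[510.1, -320.5], [573.2, -306.8], [596.5, -320.8], [604.8, -354.4], [543.7, -367.5], [518.2, -355.8]]
 z0 [[477.1, -304.5], [544.1, -289.9], [568.8, -304.8], [577.5, -340.5], [512.7, -354.3], [485.7, -341.9]]
```

```bash
cat >> h.py <<'E'
def go(p,jaw):
    """shift (tool axes, mm) and turn vector to put TCP at p, pointing down, jaw axis at world yaw jaw (mod 180)"""
    from plant import manip
    s=manip.observe();A=R.from_euler('xyz',s['ee_rot'],degrees=True)
    best=None
    for j in(jaw,jaw+180):
        c,q=np.cos(np.radians(j)),np.sin(np.radians(j))
        x=np.array([0,0,-1.]);y=np.array([c,q,0]);T=R.from_matrix(np.c_[x,y,np.cross(x,y)])
        v=(A.inv()*T).as_rotvec(degrees=True)
        if best is None or np.linalg.norm(v)<np.linalg.norm(best): best=v
    print('t',s['clock'],'tcp',s['tcp_pos'].round(1),'F',s['contact_force'].round(1),'w',round(s['width'],1),'q',s['joint_pos'].round(0))
    print('axes\n',A.as_matrix().round(3)); print('shift',A.inv().apply(np.array(p)-s['tcp_pos']).round(1),'turn',best.round(2))
E
python3 -c "
from h import *
go((544.5,-331,130),103.4)"
```

```text
t 0.1 tcp [ 178.1 -624.6  230.2] F [ 0.7 -0.1 -0.3] w 85.6 q [-79.   7.  95.   0.  78.  -5.]
axes
 [[-0.     0.274 -0.962]
 [ 0.002 -0.962 -0.274]
 [-1.    -0.002 -0.   ]]
shift [ 100.6 -181.7 -432.8] turn [ 2.51 -0.01  0.11]
```

```bash
python3 -m inch '0 -90 -215 1 0 0 1; 0 -182 -433 2.5 0 0 1; 0 -182 -433 2.5 0 0 1; 0 -182 -433 2.5 0 0 1; 0 -182 -433 2.5 0 0 1; 0 -182 -433 2.5 0 0 1; 0 -182 -433 2.5 0 0 1; 0 -182 -433 2.5 0 0 1; 100 -182 -433 2.5 0 0 1; 100 -182 -433 2.5 0 0 1; 100 -182 -433 2.5 0 0 1; 100 -182 -433 2.5 0 0 1'; python3 -c "
from h import *
go((544.5,-331,4),103.4)
cv2.imwrite('pics/s1.png',viewer.read_camera('scene')[:,:,::-1])"
```

```text
clock: 1.6
tcp_pos: [545.4, -332.0, 133.0]
ee_rot: [131.1, 89.9, -35.5]
contact_force: [0.0, 0.5, 0.5]
width: 85.3
t 1.6 tcp [ 545.4 -332.   133. ] F [0.  0.5 0.5] w 85.3 q [-36.  10. 101.   0.  69.  40.]
axes
 [[ 0.002  0.232 -0.973]
 [-0.001 -0.973 -0.232]
 [-1.     0.002 -0.001]]
shift [129.   -1.4   0.9] turn [ 0.01 -0.08 -0.09]
```

View pics/s1.png

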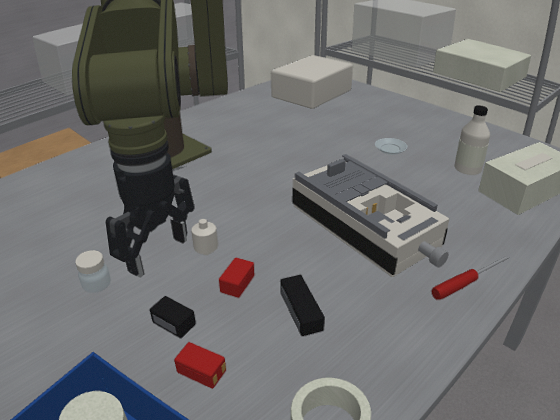

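The picture shows the gripper at about (150,245) and the pack at (172,316). I'll check that against the calibration before descending.

```bash
python3 -c "
from h import *
print(proj('scene',[(545,-332,133),(545,-332,34),(545-9.5,-332+41,146),(545+9.5,-332-41,146)]))
cv2.imwrite('pics/t1.png',viewer.read_camera('top')[:,:,::-1])
print(proj('top',[(545,-332,133),(545,-332,34)]))"
```

```text
[[161.01103087 263.47803391]
 [170.57129803 309.8977242 ]
 [178.54861162 241.94718464]
 [139.45901832 272.71720913]]
[[403.41111713 198.57450952]
 [390.78255317 206.07661623]]
```

View pics/t1.png

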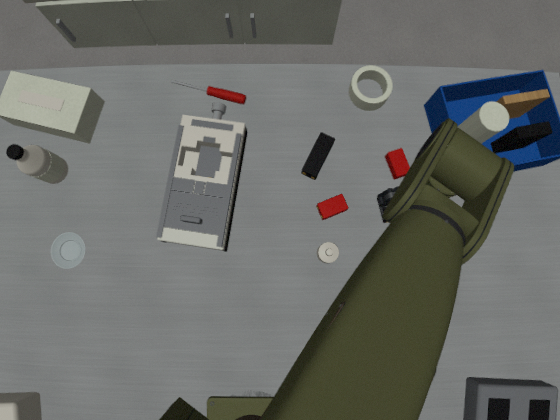

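The fingertips appear where they were predicted, at (180,240) and (138,272). Descending.

```bash
python3 -m inch '60 -1 1 0 0 0 1; 110 -1 1 0 0 0 1; 125 -1 1 0 0 0 1; 125 -1 1 0 0 0 1; 125 -1 1 0 0 0 1'; python3 -c "
from h import *
go((544.5,-331,4),103.4)
cv2.imwrite('pics/s2.png',cv2.resize(viewer.read_camera('scene')[230:370,80:260,::-1],None,fx=4,fy=4))"
```

```text
clock: 2.33
tcp_pos: [545.6, -332.1, 9.6]
ee_rot: [130.6, 89.7, -35.9]
contact_force: [1.0, -0.4, -0.5]
width: 85.1
t 2.325 tcp [ 545.6 -332.1    9.6] F [ 1.  -0.4 -0.5] w 85.1 q [-36.  18. 104.   0.  57.  40.]
axes
 [[ 0.004  0.232 -0.973]
 [-0.003 -0.973 -0.232]
 [-1.     0.004 -0.003]]
shift [ 5.6 -1.3  0.8] turn [ 0.01 -0.2  -0.23]
```

View pics/s2.png

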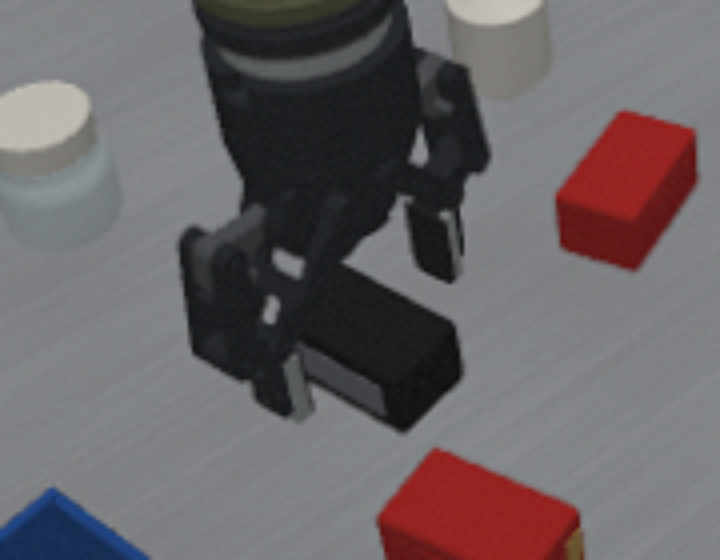

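Each finger stands clear on its side of the pack. Closing now.

```bash
python3 -m inch '5 -1 0 0 0 0 1; 5 -1 0 0 0 0 -1; 5 -1 0 0 0 0 -1; 5 -1 0 0 0 0 -1; 5 -1 0 0 0 0 -1; 5 -1 0 0 0 0 -1; 5 -1 0 0 0 0 -1; 5 -1 0 0 0 0 -1; 5 -1 0 0 0 0 -1'; python3 -c "
from h import *
go((544.5,-331,150),103.4)"
```

```text
clock: 3.5
tcp_pos: [543.6, -329.8, 1.7]
ee_rot: [130.8, 90.0, -35.8]
contact_force: [0.8, -0.7, 2.6]
width: 39.5
t 3.5 tcp [ 543.6 -329.8    1.7] F [ 0.8 -0.7  2.6] w 39.5 q [-36.  19. 105.   0.  56.  40.]
axes
 [[ 0.001  0.232 -0.973]
 [-0.    -0.973 -0.232]
 [-1.     0.001 -0.001]]
shift [-148.3    1.4   -0.7] turn [ 0.02 -0.03 -0.04]
```

```bash
python3 -m inch '-60 0 0 0 0 0 -1; -120 0 0 0 0 0 -1; -170 0 0 0 0 0 -1; -170 0 0 0 0 0 -1; -170 0 0 0 0 0 -1; -170 0 0 0 0 0 -1'; python3 -c "
from h import *
go((649,104.5,172),81.6)
im=viewer.read_camera('scene')
cv2.imwrite('pics/s3.png',np.clip(1.5*cv2.resize(im[180:310,80:260,::-1],None,fx=4,fy=4,interpolation=2),0,255).astype('uint8'))"
```

```text
clock: 4.25
tcp_pos: [541.8, -328.5, 167.9]
ee_rot: [-49.4, 89.7, 144.0]
contact_force: [-0.7, 0.3, -2.6]
width: 39.3
t 4.25 tcp [ 541.8 -328.5  167.9] F [-0.7  0.3 -2.6] w 39.3 q [-36.   8. 100.  -0.  73.  40.]
axes
 [[-0.005  0.232 -0.973]
 [ 0.003 -0.973 -0.232]
 [-1.    -0.004  0.004]]
shift [  -3.2 -396.3 -204.8] turn [21.82  0.26  0.2 ]
```

View pics/s3.png

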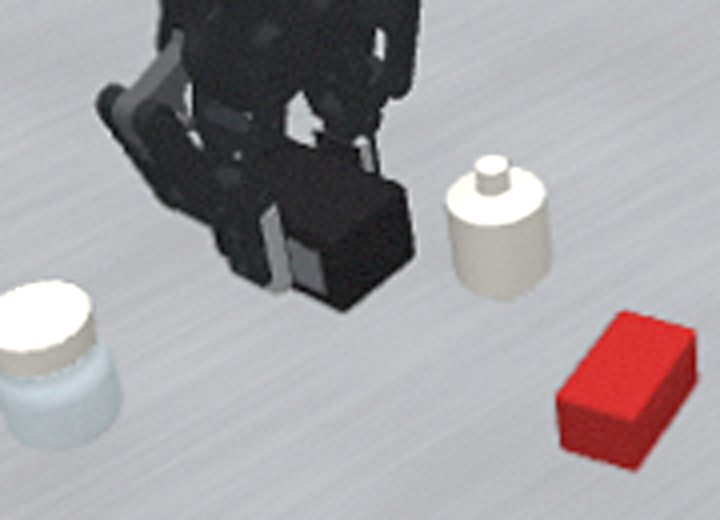

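The pack hangs level in the pads, close to centred. Carrying it above the bay.

```bash
python3 -m inch '0 -60 -30 4 0 0 -1; 0 -120 -60 8 0 0 -1; 0 -180 -90 12 0 0 -1; 0 -240 -120 16 0 0 -1; 0 -300 -155 19 0 0 -1; 0 -350 -180 21 0 0 -1; 0 -385 -198 21.8 0 0 -1; 0 -396 -205 21.8 0 0 -1; 0 -396 -205 21.8 0 0 -1; 0 -396 -205 21.8 0 0 -1; 0 -396 -205 21.8 0 0 -1; 0 -396 -205 21.8 0 0 -1'; python3 -c "
from h import *
go((649,104.5,172),81.6)
for n in('scene','top'):
  im=viewer.read_camera(n)
  c=im[80:260,270:470] if n=='scene' else im[90:270,130:330]
  cv2.imwrite('pics/%s4.png'%n,np.clip(1.4*cv2.resize(c[:,:,::-1],None,fx=3.3,fy=3.3,interpolation=2),0,255).astype('uint8'))"
```

```text
clock: 5.8
tcp_pos: [650.8, 102.0, 171.5]
ee_rot: [163.3, 90.0, -25.2]
contact_force: [0.4, 0.2, -2.0]
width: 39.0
t 5.8 tcp [650.8 102.  171.5] F [ 0.4  0.2 -2. ] w 39.0 q [  4.  11.  97.  -0.  73. 103.]
axes
 [[ 0.    -0.147 -0.989]
 [-0.    -0.989  0.147]
 [-1.     0.    -0.   ]]
shift [-0.5 -2.2  2.1] turn [-0.07 -0.01 -0.  ]
```

View pics/scene4.png

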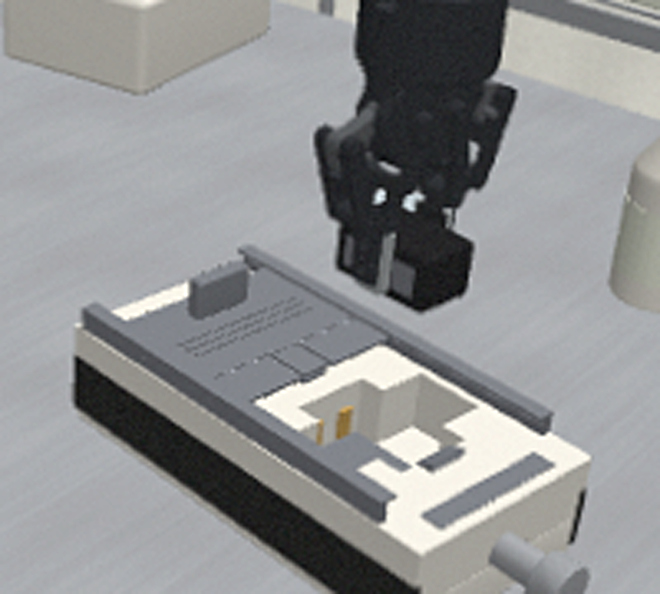

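```bash
python3 -m inch '45 -2 2 0 0 0 -1; 80 -2 2 0 0 0 -1; 90 -2 2 0 0 0 -1; 90 -2 2 0 0 0 -1; 90 -2 2 0 0 0 -1'; python3 -c "
from h import *
go((649,104.5,34.5),81.6)
n='scene';im=viewer.read_camera(n)
c=im[120:270,280:460]
cv2.imwrite('pics/%s5.png'%n,np.clip(1.4*cv2.resize(c[:,:,::-1],None,fx=4,fy=4,interpolation=2),0,255).astype('uint8'))"
```

```text
clock: 6.52
tcp_pos: [650.7, 105.5, 83.7]
ee_rot: [-166.7, 89.8, 4.9]
contact_force: [0.6, 0.5, -2.0]
width: 38.9
t 6.525 tcp [650.7 105.5  83.7] F [ 0.6  0.5 -2. ] w 38.9 q [  5.  15. 100.   0.  64. 103.]
axes
 [[ 0.004 -0.146 -0.989]
 [ 0.    -0.989  0.146]
 [-1.    -0.001 -0.004]]
shift [49.2  1.3  1.7] turn [ 0.01 -0.21  0.05]
```

View pics/scene5.png

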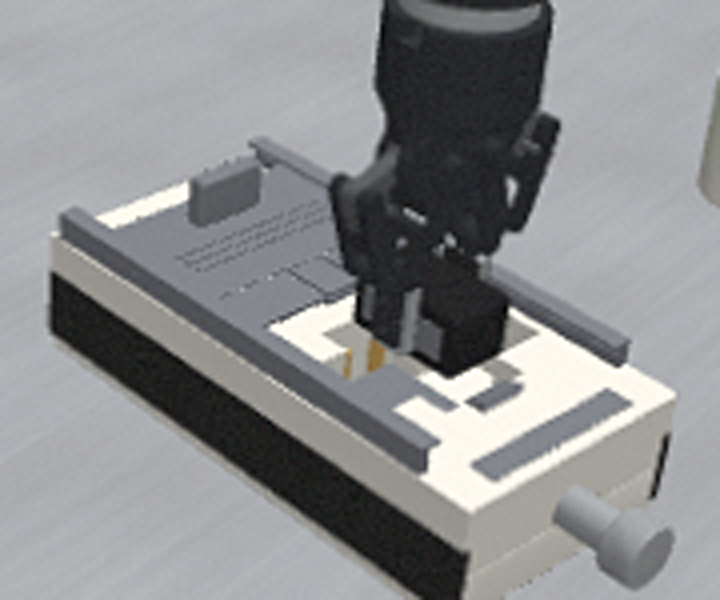

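The pack is over the bay and aligned, so I'm lowering it in two stages and checking force.

```bash
python3 -m inch '12 1 1 0 0 0 -1; 24 1 1 0 0 0 -1; 30 1 1 0 0 0 -1; 30 1 1 0 0 0 -1'; python3 -m inch '6 0 0 0 0 0 -1; 12 0 0 0 0 0 -1; 15 0 0 0 0 0 -1; 15 0 0 0 0 0 -1; 15 0 0 0 0 0 -1'; python3 -c "
from h import *
go((649,104.5,34),81.6)
n='scene';im=viewer.read_camera(n)
c=im[120:270,280:460]
cv2.imwrite('pics/%s6.png'%n,np.clip(1.4*cv2.resize(c[:,:,::-1],None,fx=4,fy=4,interpolation=2),0,255).astype('uint8'))"
```

```text
clock: 7.08
tcp_pos: [647.1, 104.5, 49.9]
ee_rot: [12.1, 89.9, -176.3]
contact_force: [-1.1, 0.1, -1.4]
width: 39.1
clock: 7.7
tcp_pos: [648.1, 104.6, 36.5]
ee_rot: [-163.3, 90.0, 8.3]
contact_force: [-0.0, -0.6, -1.8]
width: 39.0
t 7.7 tcp [648.1 104.6  36.5] F [-0.  -0.6 -1.8] w 39.0 q [  4.  18. 101.   0.  60. 103.]
axes
 [[ 0.    -0.146 -0.989]
 [ 0.    -0.989  0.146]
 [-1.    -0.    -0.   ]]
shift [ 2.5  0.  -0.9] turn [ 0.02 -0.02  0.01]
```

View pics/scene6.png

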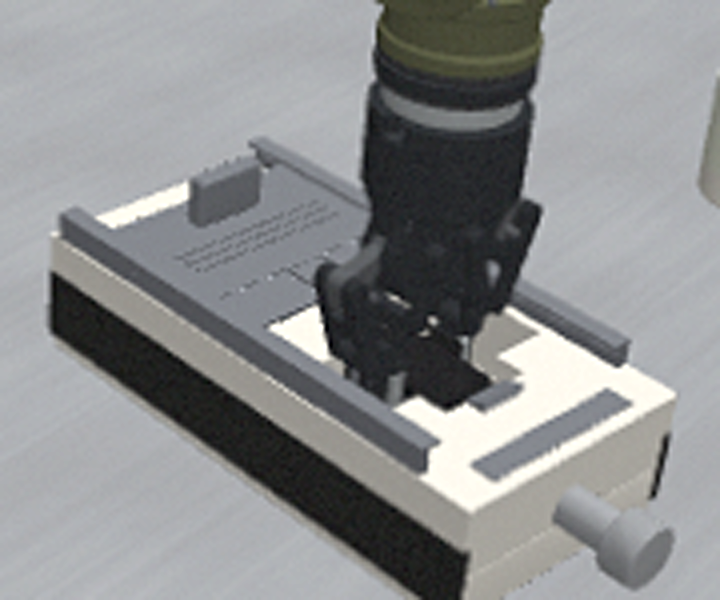

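```bash
python3 -m inch '2 0 0 0 0 0 -1; 2 0 0 0 0 0 -1; 2 0 0 0 0 0 0.3; 2 0 0 0 0 0 0.3; 2 0 0 0 0 0 0.3; 2 0 0 0 0 0 0.3; 2 0 0 0 0 0 0.3'; python3 -m inch '-30 0 0 0 0 0 0.3; -80 0 0 0 0 0 0.3; -130 0 0 0 0 0 0.3; -130 0 0 0 0 0 0.3; -130 0 0 0 0 0 0.3'; python3 -c "
from h import *
yaw=np.radians(-8.4)
print(np.array([505,127.1])-np.array([np.cos(yaw),np.sin(yaw)])*55)
go((450,135,165),81.6)
n='scene';im=viewer.read_camera(n)
c=im[120:270,280:460]
cv2.imwrite('pics/%s7.png'%n,np.clip(1.4*cv2.resize(c[:,:,::-1],None,fx=4,fy=4,interpolation=2),0,255).astype('uint8'))"
```

```text
clock: 8.62
tcp_pos: [648.0, 104.6, 34.3]
ee_rot: [-143.9, 90.0, 27.7]
contact_force: [-0.6, 0.2, 0.6]
width: 55.5
clock: 9.25
tcp_pos: [647.7, 104.6, 164.0]
ee_rot: [9.4, 90.0, -178.9]
contact_force: [-0.4, -0.2, -0.6]
width: 55.4
[450.59002169 135.13456657]
t 9.25 tcp [647.7 104.6 164. ] F [-0.4 -0.2 -0.6] w 55.4 q [  4.  11.  97.   0.  72. 103.]
axes
 [[-0.    -0.146 -0.989]
 [-0.    -0.989  0.146]
 [-1.     0.     0.   ]]
shift [ -0.9  -1.3 200. ] turn [ 0.02  0.02 -0.  ]
```

View pics/scene7.png

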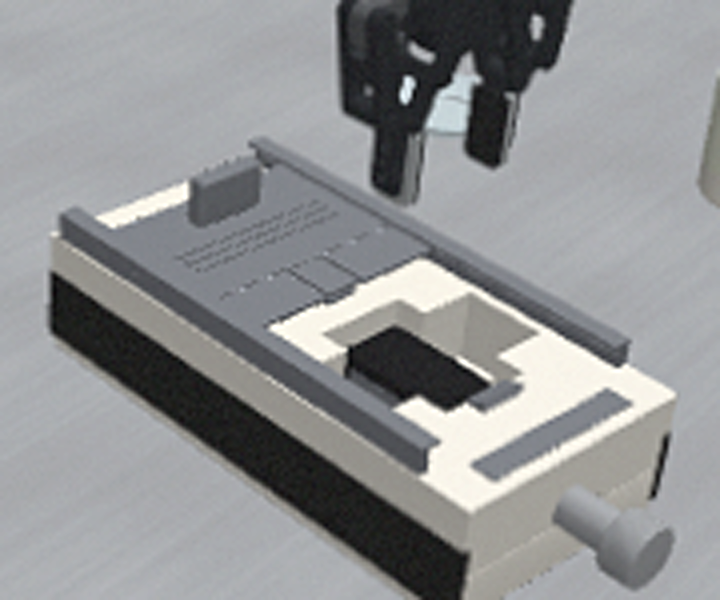

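The pack lies flat in the bay with its top below the deck. I'll check it numerically while moving behind the lug.

```bash
python3 -m inch '0 -1 60 0 0 0 -1; 0 -1 120 0 0 0 -1; 0 -1 180 0 0 0 -1; 0 -1 200 0 0 0 -1; 0 -1 200 0 0 0 -1; 0 -1 200 0 0 0 -1; 40 -1 200 0 0 0 -1; 60 -1 200 0 0 0 -1; 70 -1 200 0 0 0 -1; 70 -1 200 0 0 0 -1; 70 -1 200 0 0 0 -1'; python3 -c "
from h import *
P=cast('scene',[(379.2,201.5),(402.5,215.6),(391.3,222.2)],66)[:,:2];print(P.round(1),'centre',((P[0]+P[2])/2).round(1))
go((450.6,135.1,93),81.6)
for n in('scene','top'):
  im=viewer.read_camera(n)
  c=im[110:290,270:470] if n=='scene' else im[90:270,130:330]
  cv2.imwrite('pics/%s8.png'%n,np.clip(1.4*cv2.resize(c[:,:,::-1],None,fx=3.3,fy=3.3,interpolation=2),0,255).astype('uint8'))"
```

```text
clock: 10.68
tcp_pos: [451.3, 134.8, 95.3]
ee_rot: [-161.7, 89.9, 9.9]
contact_force: [0.4, -0.1, -0.2]
width: -0.0
[[622.7 125.4]
 [684.6 116.2]
 [681.4  82.1]] centre [652.  103.7]
t 10.675 tcp [451.3 134.8  95.3] F [ 0.4 -0.1 -0.2] w -0.0 q [ 10.  -9. 124.  -0.  65. 108.]
axes
 [[ 0.002 -0.146 -0.989]
 [ 0.    -0.989  0.146]
 [-1.    -0.001 -0.002]]
shift [ 2.3 -0.2  0.8] turn [ 0.   -0.09  0.03]
```

View pics/scene8.png

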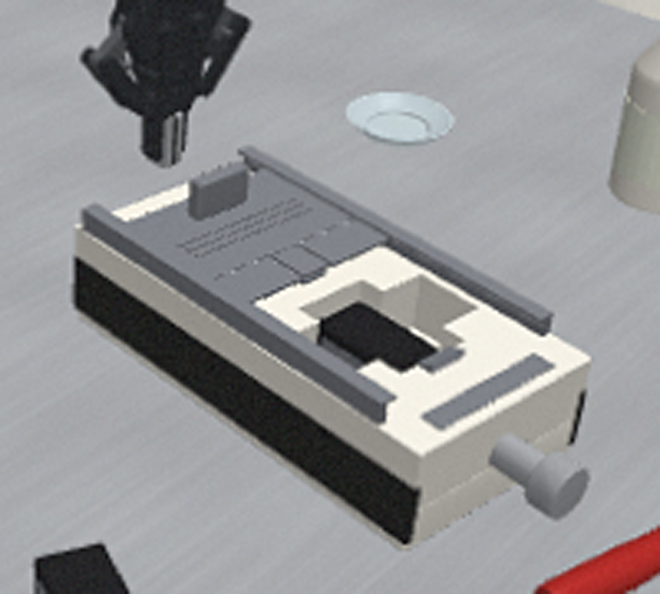

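View pics/top8.png

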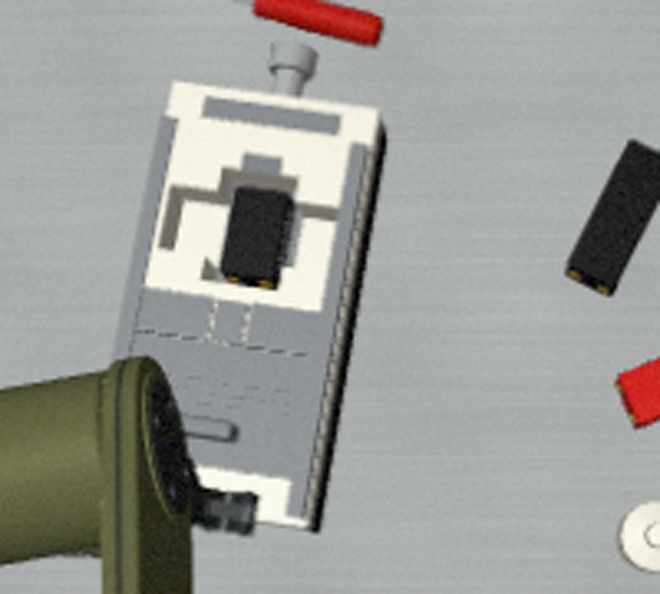

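Clear: the closed fingers stand behind the lug at about 55 mm, centred on it. Home contact should come at roughly 150 mm of travel. I'll push most of the way first.

```bash
python3 -m inch '2 0 -15 0 0 0 -1; 2 0 -25 0 0 0 -1; 2 0 -32 0 0 0 -1; 2 0 -38 0 0 0 -1; 2 0 -45 0 0 0 -1; 2 0 -55 0 0 0 -1; 2 0 -65 0 0 0 -1; 2 0 -75 0 0 0 -1; 2 0 -85 0 0 0 -1; 2 0 -95 0 0 0 -1; 2 0 -105 0 0 0 -1; 2 0 -115 0 0 0 -1; 2 0 -123 0 0 0 -1; 2 0 -130 0 0 0 -1; 2 0 -130 0 0 0 -1'; python3 -c "
from h import *
yaw=np.radians(-8.4)
b=np.array([649,104.5]);h=b-np.array([np.cos(yaw),np.sin(yaw)])*47
go((*h,93),81.6)
n='scene';im=viewer.read_camera(n)
c=im[110:290,270:470]
cv2.imwrite('pics/%s9.png'%n,np.clip(1.4*cv2.resize(c[:,:,::-1],None,fx=3.3,fy=3.3,interpolation=2),0,255).astype('uint8'))"
```

```text
clock: 12.65
tcp_pos: [579.9, 115.9, 92.7]
ee_rot: [-158.8, 89.9, 12.8]
contact_force: [-0.2, -0.8, -1.1]
width: 0.1
t 12.65 tcp [579.9 115.9  92.7] F [-0.2 -0.8 -1.1] w 0.1 q [  6.   7. 109.   0.  64. 104.]
axes
 [[ 0.002 -0.146 -0.989]
 [ 0.    -0.989  0.146]
 [-1.    -0.001 -0.002]]
shift [ -0.2   1.2 -23. ] turn [ 0.01 -0.09  0.04]
```

View pics/scene9.png

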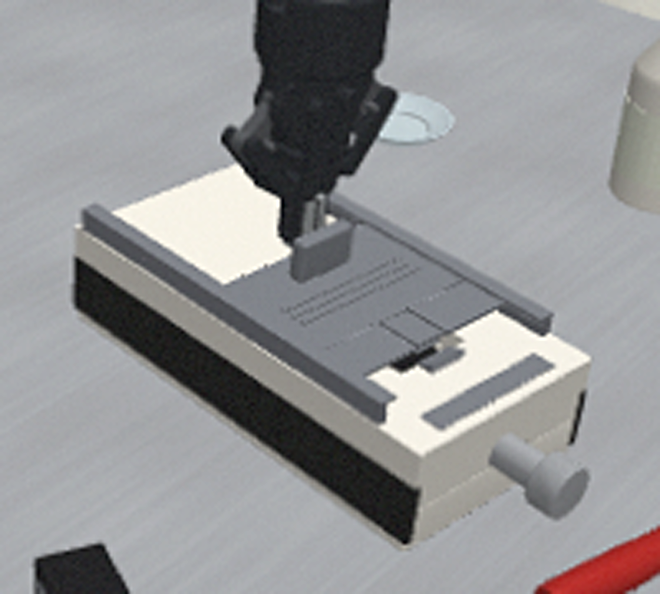

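The cover slid along and nearly covers the bay. About 22 mm remain, so I'm continuing in small steps and watching the force.

```bash
python3 -m inch '0 0 -4 0 0 0 -1; 0 0 -8 0 0 0 -1; 0 0 -12 0 0 0 -1; 0 0 -12 0 0 0 -1'; python3 -m inch '0 0 -2 0 0 0 -1; 0 0 -4 0 0 0 -1; 0 0 -6 0 0 0 -1'; python3 -m inch '0 0 -2 0 0 0 -1; 0 0 -4 0 0 0 -1; 0 0 -4 0 0 0 -1';  python3 -m inch '0 0 -2 0 0 0 -1; 0 0 -2 0 0 0 -1'
```

```text
clock: 13.2
tcp_pos: [591.0, 114.1, 92.4]
ee_rot: [-130.8, 90.0, 40.8]
contact_force: [-2.9, 0.5, 2.4]
width: -0.2
clock: 13.58
tcp_pos: [595.3, 113.4, 92.3]
ee_rot: [3.8, 89.8, 175.4]
contact_force: [-9.8, 1.5, 6.2]
width: 0.0
clock: 13.95
tcp_pos: [601.2, 112.4, 92.3]
ee_rot: [178.2, 89.9, -10.2]
contact_force: [-0.5, 0.9, -0.4]
width: 0.1
clock: 14.2
tcp_pos: [602.8, 112.1, 92.2]
ee_rot: [166.2, 90.0, -22.2]
contact_force: [-0.3, -0.3, -0.3]
width: -0.1
```

The force rose to 10 N and then dropped, which fits the click. Now pushing on to the firm stop.

```bash
python3 -m inch '0 0 -2 0 0 0 -1; 0 0 -2 0 0 0 -1'; python3 -m inch '0 0 -2 0 0 0 -1; 0 0 -2 0 0 0 -1'; python3 -m inch '0 0 -2 0 0 0 -1; 0 0 -2 0 0 0 -1'
```

```text
clock: 14.45
tcp_pos: [603.2, 112.1, 92.2]
ee_rot: [7.6, 89.8, 179.3]
contact_force: [-6.6, -0.1, 5.1]
width: 0.2
clock: 14.7
tcp_pos: [603.2, 112.1, 92.2]
ee_rot: [7.1, 89.5, 178.7]
contact_force: [-14.2, 0.4, 9.8]
width: -0.2
clock: 14.95
tcp_pos: [603.2, 112.1, 92.2]
ee_rot: [6.8, 89.2, 178.4]
contact_force: [-21.3, 1.4, 14.8]
width: 0.4
```

It hit a firm stop at x=603.2, with force rising and no motion. Backing off and raising the arm to look.

```bash
python3 -m inch '0 0 10 0 0 0 -1; 0 0 30 0 0 0 -1; 0 0 50 0 0 0 -1; -60 0 90 0 0 0 -1; -120 0 140 0 0 0 -1; -140 0 190 0 0 0 -1; -140 0 190 0 0 0 -1; -140 0 190 0 0 0 -1; -140 0 190 0 0 0 -1'; python3 -c "
from h import *
go((450,135,200),81.6)
f=lambda x0,y0,c:np.clip(1.4*cv2.resize(c[:,:,::-1],None,fx=4,fy=4,interpolation=2),0,255).astype('uint8')
for n in('scene','top'):
  im=viewer.read_camera(n)
  c=im[145:285,280:460] if n=='scene' else im[100:240,120:300]
  cv2.imwrite('pics/%s10.png'%n,f(0,0,c))"
```

```text
clock: 16.08
tcp_pos: [420.8, 138.8, 230.9]
ee_rot: [26.0, 89.9, -162.4]
contact_force: [0.0, -0.6, 0.5]
width: -0.1
t 16.075 tcp [420.8 138.8 230.9] F [ 0.  -0.6  0.5] w -0.1 q [ 11. -20. 120.  -0.  81. 110.]
axes
 [[-0.002 -0.146 -0.989]
 [-0.001 -0.989  0.146]
 [-1.     0.001  0.002]]
shift [ 30.8  -0.5 -29.5] turn [-0.01  0.1  -0.05]
```

View pics/scene10.png

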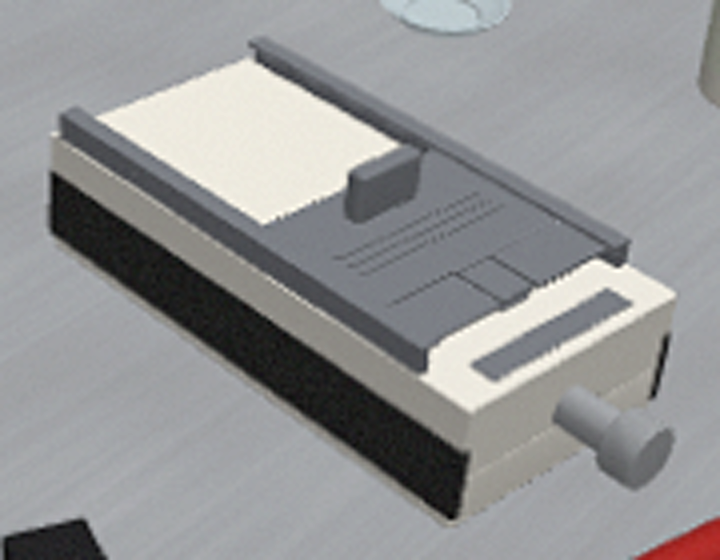

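View pics/top10.png

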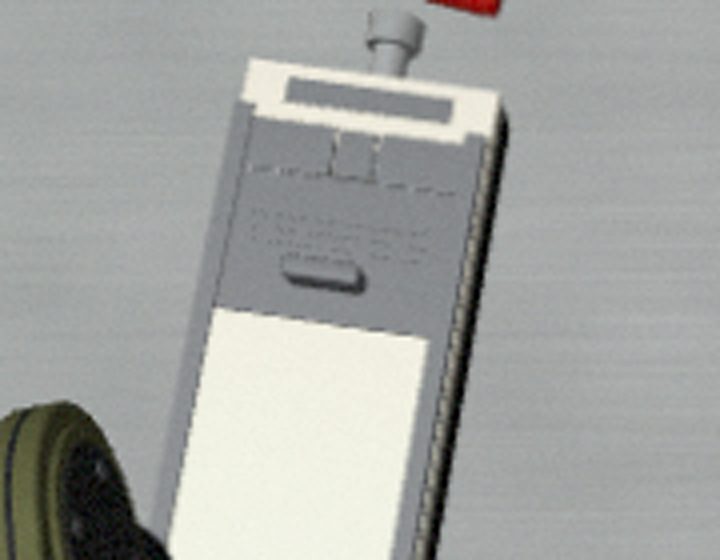

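```bash
python3 -c "
from h import *
L=cast('top',np.array([(285,252),(358,263),(352,282),(282,272)])/4+[120,100],111)[:,:2].mean(0)
d=L-[649,104.5];y=np.radians(-8.4);print(L.round(1),'bay frame',d[0]*np.cos(y)+d[1]*np.sin(y),-d[0]*np.sin(y)+d[1]*np.cos(y))
from plant import finish_job; finish_job()"
```

```text
[620.2 109.3] bay frame -29.186586586415515 0.5749485420089879
the job is handed in; nothing more can be done
```

The short battery pack is in the bay, the cover is closed over it, and I handed the job in at about 16 s of the 51 s allowed. No verdict was reported.

- **Battery:** I picked the black short pack across its 40 mm width and laid it lengthwise in the bay. The last measurement before closing put it about 3 mm along and 1 mm across from the bay's centre, flat and below the deck. I left the long look-alike and the red blocks alone.
- **Cover:** I pushed it by the lug with the fingers shut. The force rose to about 10 N and then dropped, which fits the tab clicking past the ledge. Pushing on met a firm stop, where the force rose to about 21 N along x (26 N in total) without motion.
- **Final check:** After I backed the arm clear, the lug measured 29.2 mm to -x of the bay's centre, against 30 mm for fully home, which is within the calibration error. Both pictures show the cover closed and nothing touching it. No check failed or disagreed.

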